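Lay out the bench for a glue-up

TASK

Lay out the bench for gluing two blocks: lay the big flat softwood block squarely on the middle of the plywood board, lengthwise along it, and set the smaller, taller hardwood block on the middle of it, lengthwise along it too. Stand the glue bottle upright in the middle of the round coaster, and lay the flat brush on the bench midway between the coaster and the board, clear of both, level with and parallel to the board, its handle towards the robot and its bristles pointing away. Leave the thin offcut and everything else where they are, and never tip the bottle over.

Things in the scene. Friction and masses are not known exactly. Their poses are not given: they have to be found in the camera images.
- softwood_center (a point): Softwood block, plain grey-brown wood, 62 x 140 x 35 mm, lying flat: the longest and widest wood block on the bench. The point is its centre (17.5 mm above its underside). Its x axis is along the 62 mm width, y along the 140 mm length, z up.
- hardwood_center (a point): Hardwood packing block, plain light brown wood, 45 x 90 x 45 mm: short and tall. The point is its centre (22.5 mm up). x along one 45 mm width, y along the 90 mm length, z up.
- bottle_center (a point): White glue bottle with a pointed cap, standing upright, 46 mm (x) x 64 mm (y), 179 mm tall. The body is 138 mm tall; above it a neck and cap, to be gripped as a 24 mm wide round from 138 to 179 mm up. The point is half-way up (89.5 mm above its foot) on its axis; z up. 0.17 kg.
- brush_center (a point): Flat paint brush with a wooden handle, 187 mm long, 13 mm thick, lying flat. The point is the middle of its length, 6.5 mm up. y runs along the brush towards the handle's end: the handle, 20 mm wide, spans y = -16 to +94 mm, and the bristles and their ferrule, 46 mm wide, y = -93 to -12 mm. x across its width, z up. It balances at about y = -25 mm, where it can be gripped across its 46 mm width.
- glue_board: Target, fixed: a plain plywood board lying on the bench, 180 mm (its x, roughly away from the robot) x 90 mm (its y) x 15 mm thick, a screw head at each corner. Origin at the centre of its underside, z up; its top is 15 mm above the bench. Behind the bench hangs a wall of tools that stand out to about x = 0.68 m: with the arm stretched out, a wide sideways swing can strike them, so draw in when crossing.
- coaster: Target, fixed: a round flat coaster, steel with a dark rubber pad inside a bright rim, 72 mm across and 4 mm thick, on the bench about 200 mm to the left or the right of the board (centre to centre). Origin at the centre of its underside, z up.
- offcut_center (a point): Bystander: thin weathered grey offcut of wood, 50 x 110 x 22 mm, not one of the blocks to be glued. The point is its centre.
- tin_center (a point): Bystander: open tin of screws, 75 mm across, 46 mm tall, behind the work. The point is its centre.
- can_center (a point): Bystander: spray can, 65 mm across, 190 mm tall, upright at the back left. The point is its centre.
- tape_center (a point): Bystander: roll of black tape, 69 mm across, 19 mm thick, lying flat near the front edge. The point is its centre.
Things that resemble listed ones, but are neither listed nor needed, are in the scene too. Leave any black look-alike of the part that bears bottle_center alone.

How it is judged (in metres and radians):
At the end, for the whole second after the job is handed in: Softwood flat on the board and hardwood flat on it, each centred to 15 mm and lengthwise to 0.17 and 0.2 rad; bottle upright, within 15 mm of the coaster's centre; brush flat on the bench between and clear of both, level to 40 mm, parallel to 0.25 rad, handle to the robot; all at rest (horizontal distance between softwood_center and glue_board below 0.015 m and angle between the y axis of softwood_center and the x axis of glue_board, either way round below 0.17 rad and z of softwood_center in the frame of glue_board between 0.028 and 0.037 m and angle between each of softwood_center, hardwood_center's own z axis and vertical below 0.08 rad and horizontal distance between hardwood_center and softwood_center below 0.015 m and angle between the y axis of hardwood_center and the y axis of softwood_center, either way round below 0.2 rad and z of hardwood_center in the frame of softwood_center between 0.036 and 0.044 m and horizontal distance between bottle_center and coaster below 0.015 m and angle between bottle_center's own z axis and vertical below 0.13 rad and height (world z) of bottle_center below 0.098 m and ((y of coaster in the frame of glue_board above 0 m and y of brush_center in the frame of glue_board above 0.073 m and x of coaster in the frame of brush_center above 0.063 m) or (y of coaster in the frame of glue_board below -0 m and y of brush_center in the frame of glue_board below -0.073 m and x of coaster in the frame of brush_center below -0.063 m)) and x of brush_center in the frame of glue_board between -0.04 and 0.04 m and angle between the y axis of brush_center and the x axis of glue_board, either way round below 0.25 rad and height (world z) of brush_center below 0.012 m and angle between brush_center's own z axis and vertical below 0.1 rad and linear speed of each of softwood, hardwood, bottle, brush below 0.02 m/s); the robot touches nothing.
It fails at once if the thin grey offcut is moved by more than 25 mm (distance of offcut_center from where it was at the start of the episode above 0.025 m).
It fails at once if the tin of screws is moved by more than 25 mm (distance of tin_center from where it was at the start of the episode above 0.025 m).
It fails at once if the spray can is moved by more than 25 mm (distance of can_center from where it was at the start of the episode above 0.025 m).
It fails at once if the roll of tape is moved by more than 25 mm (distance of tape_center from where it was at the start of the episode above 0.025 m).
It fails at once if the glue bottle is tipped over (angle between bottle_center's own z axis and vertical above 0.7 rad).
It also fails if it takes over 125 s, if anything falls off the work surface, if the arm or the gripper's body presses on something with over 40 N, if the wrist force passes 120 N, or if a joint passes its speed limit or range.

ROBOT

A 6-joint arm with a two-finger parallel gripper is mounted at the origin on a cart in front of the work surface, level with it; the furniture and walls round the work are solid. World frame = base frame: x ahead of the robot, y to its left, z up, the work surface at z = 0. Lengths are in mm, angles in rad, forces in N, time in s.
With the tool pointing down it reaches from about 250 to 725 mm from the base axis. Payload 9.7 kg.
Tool frame: the origin (TCP) lies between the finger pads; the fingertips stand ctrl.tips_ahead ahead of it and the grasp point (between the pads) is the TCP (ctrl.tips_ahead is the distance from the TCP to the fingertips, in mm); z points along the fingers, y is the line along which they close (so a half turn about z gives the same grasp; the last joint's range is limited). The gripper opens to 85 mm and grips with 20 to 120 N. Pads are 22 mm wide; open, the fingers measure 114 mm over their backs; the gripper's body (76 mm by 85 mm) begins 54 mm behind the grasp point. The pads swing forward as they close: fully open they stand 13 mm farther back than shut.
Start: joints at [1.21, 0.087, 0.176, 1.66, 0, 1.571], TCP at [194.16, 514.586, 230.184] pointing down, gripper open.
Joint ranges: [-3.13, 3.13], [-0.85, 1.81], [-1.15, 1.24], [-2.2, 2.28], [-1.44, 1.52], [-3.14, 3.14]. Speed limits (rad/s): [2.22, 2.22, 2.57, 3.14, 3.14, 3.14].

INTERFACE

Orientations are given as a unit quaternion [x, y, z, w].
In Python, from workcell import ctrl gives the robot as it stands. Calls block until the motion is done:
- ctrl.move_pose(position, orientation): joint-space move of the TCP to a pose.
- ctrl.move_straight(position, rotation=None, vel=150, max_force=None): straight line of the TCP; rotation=None keeps the orientation; vel is the mean speed in mm/s. With max_force (N) it stops when the force on the tool has changed by that much, and returns True; else False.
- ctrl.goto_joints(angles): joint-space move.
- ctrl.open_gripper() and ctrl.grab(newtons=None): open the fingers fully, or close them until they stop; newtons is the grip in N (None keeps the last).
- ctrl.hold(seconds).
- ctrl.inverse_kinematics(position, orientation): joint angles nearest the present ones, or None.
- ctrl.read_camera(name): name is "scene" or "top" or "wrist"; returns the picture (400x640x3 uint8, blue, green, red); there is no depth.
- ctrl.calibration(name): a dict with "fx", "fy", "cx", "cy" (pixels), "camera_from_world" (4x4, takes a point from world to camera coordinates); the wrist camera has in their place "mount" (4x4, takes a point from camera to tool coordinates, whose origin is the TCP and whose axes are the flange's). Camera axes: x right, y up, looking along -z (the intrinsics and any distortion apply to the point x, -y, -z); pixel columns grow to the right and rows downward; lengths in mm; the calibration is good to about 2 mm. A picture is of the moment at which its call begins: read the wrist's pose just before it. calibration takes no time and is no camera call.
A pose or a line that the arm cannot do raises ctrl.IKError and nothing moves.
- ctrl.job_done(): hands the job in; it is judged then, once.
Readings, each from a call of its own:
- ctrl.get_t(): time.
- ctrl.get_joint_pos(): joint angles.
- ctrl.get_dq(): joint speeds.
- ctrl.get_effort(): joint torques, N m.
- ctrl.get_tcp_pos(): TCP position.
- ctrl.get_ee_rot(): TCP orientation.
- ctrl.get_wrist_force(): force on the tool from outside, world axes, zero at the start.
- ctrl.get_torque(): the same for the moment, N m.
- ctrl.get_grip_width(): opening from 0.0 (shut) to 1.0 (fully open).
- ctrl.get_gripper_force(): force on a finger pad.
Only numpy, scipy, OpenCV 4.12 (cv2) and the standard library are available. Lean on these libraries where they do the work, as an engineer would, in place of code of your own. Each camera call takes 0.05 s, during which the arm holds its last target. There are 200 camera calls.

## Working session

There is one attempt and no reset: what is moved stays moved. The work goes in short steps, each a Python script; the robot and the scene stay as the last script left them, time stands still between calls to the robot, and variables do not carry over. Pictures are saved under pics/ and viewed, at most 14 in all, crops included, and the job is handed in when it is done.

```bash
ls; mkdir -p pics; python3 - <<'E'
from workcell import ctrl
import cv2
for n in("scene","top","wrist"):
    cv2.imwrite(f"pics/{n}0.png",ctrl.read_camera(n)); print(n,ctrl.calibration(n))
print(ctrl.get_t(),ctrl.get_tcp_pos(),ctrl.get_ee_rot(),ctrl.tips_ahead)
E
```

```text
pics
scene {'fx': 378.1434817059384, 'fy': 378.1434817059384, 'cx': 322.0962108279974, 'cy': 200.9811068158779, 'camera_from_world': array([[ 6.44584976e-01, -7.64427811e-01, -1.26621394e-02,
        -3.16689495e+02],
       [ 3.70587446e-01,  2.97916869e-01,  8.79721822e-01,
        -2.73306342e+02],
       [-6.68711562e-01, -5.71747900e-01,  4.75320088e-01,
        -7.93710727e+02],
       [ 0.00000000e+00,  0.00000000e+00,  0.00000000e+00,
         1.00000000e+00]])}
top {'fx': 394.20957805333967, 'fy': 394.20957805333967, 'cx': 322.1300294512602, 'cy': 197.07942387093246, 'camera_from_world': array([[-1.64062099e-02, -9.99678637e-01, -1.93250757e-02,
         4.00497971e+01],
       [ 9.89559927e-01, -1.90018891e-02,  1.42863849e-01,
        -4.97084886e+02],
       [-1.43185151e-01, -1.67794662e-02,  9.89553668e-01,
        -1.04729575e+03],
       [ 0.00000000e+00,  0.00000000e+00,  0.00000000e+00,
         1.00000000e+00]])}
wrist {'fx': 340.6691751251147, 'fy': 340.6691751251147, 'cx': 318.1098039545294, 'cy': 199.49356243894266, 'mount': array([[ 2.83926193e-04,  9.55521997e-01,  2.94919706e-01,
         7.59523821e+01],
       [ 9.99999771e-01, -4.52449290e-04,  5.03184826e-04,
        -5.72445909e-01],
       [ 6.14240381e-04,  2.94919495e-01, -9.55521907e-01,
        -1.44006233e+02],
       [ 0.00000000e+00,  0.00000000e+00,  0.00000000e+00,
         1.00000000e+00]])}
0.15 [194.10889794 514.43700479 229.63805796] [ 1.79421846e-01  9.83772105e-01 -4.90478611e-04 -7.87823759e-05] 19.0
```

View pics/top0.png

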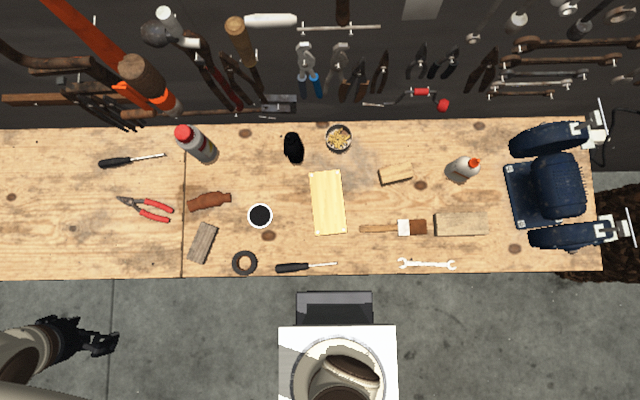

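View pics/scene0.png

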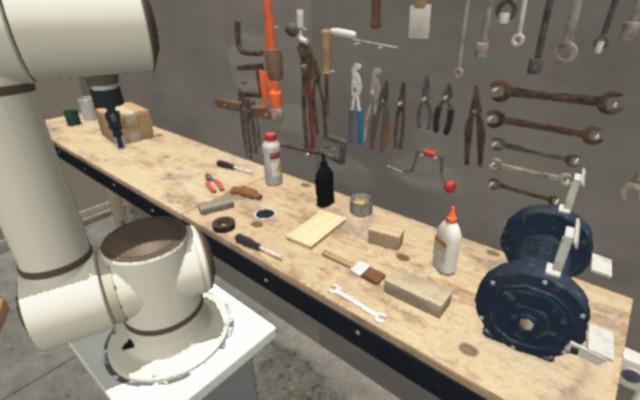

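The top view shows the board at about (328,202), the coaster (260,215), the hardwood (395,175), the softwood (460,224), the brush (393,228) with its handle to the left, and the white bottle (463,168). The black look-alike is at (293,147). I'll enlarge both views.

```bash
cat > h.py <<'E'
import numpy as np, cv2
from workcell import ctrl
def at_z(n,u,v,z):
    c=ctrl.calibration(n);T=c["camera_from_world"];R=T[:3,:3]
    d=R.T@np.array([(u-c["cx"])/c["fx"],-(v-c["cy"])/c["fy"],-1]);o=-R.T@T[:3,3]
    return o+d*(z-o[2])/d[2]
def ray(n,u,v):
    a=at_z(n,u,v,0);b=at_z(n,u,v,100);return a,(b-a)/np.linalg.norm(b-a)
def tri(*obs):
    A=np.zeros((3,3));b=np.zeros(3)
    for o in obs:
        a,d=ray(*o);P=np.eye(3)-np.outer(d,d);A+=P;b+=P@a
    return np.linalg.solve(A,b)
E
python3 - <<'E'
import cv2
t=cv2.imread("pics/top0.png");s=cv2.imread("pics/scene0.png")
cv2.imwrite("pics/tc.png",cv2.resize(t[135:275,240:500],None,fx=3,fy=3,interpolation=cv2.INTER_CUBIC))
cv2.imwrite("pics/sc.png",cv2.resize(s[190:330,230:490],None,fx=3,fy=3,interpolation=cv2.INTER_CUBIC))
E
```

```text
(no output)
```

View pics/tc.png

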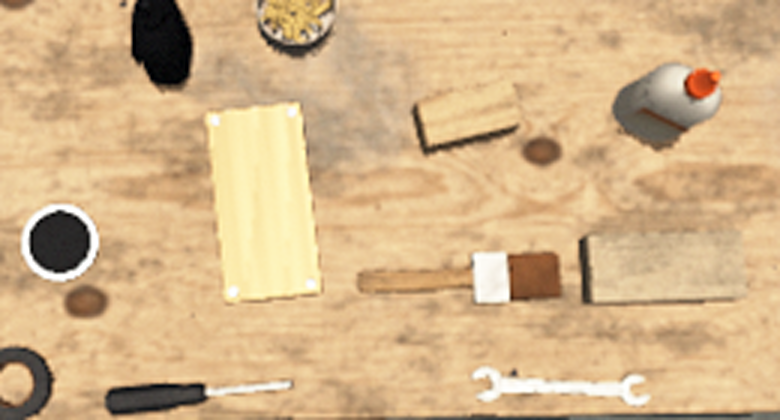

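View pics/sc.png

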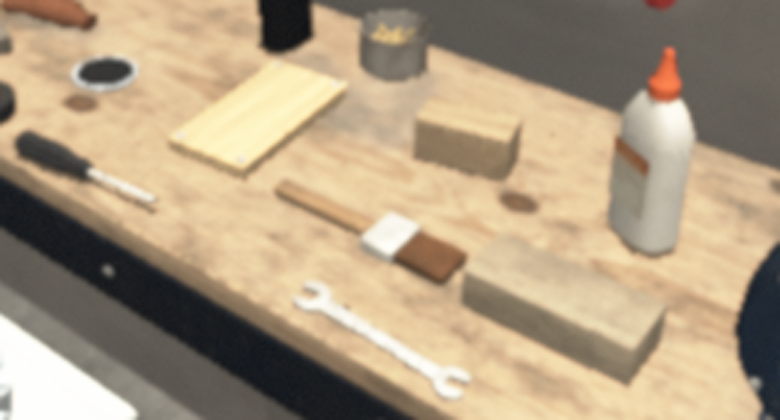

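```bash
cat > m.py <<'E'
from h import *
np.set_printoptions(precision=1,suppress=True)
T=lambda u,v:("top",240+(u+.5)/3-.5,135+(v+.5)/3-.5)
S=lambda u,v:("scene",230+(u+.5)/3-.5,190+(v+.5)/3-.5)
d={"board":([(207,113),(300,103),(322,294),(229,303)],[(275,60),(348,84),(243,172),(172,142)],15),
"hard":([(421,102),(513,82),(521,123),(431,145)],[(432,97),(523,117),(516,143),(415,120)],45),
"soft":([(590,235),(742,228),(748,298),(590,301)],[(510,238),(665,307),(632,350),(464,280)],35),
"brush":([(358,281),(561,275)],[(280,188),(455,265)],10),
"coaster":([(60,242)],[(104,73)],4),"tip":([(716,78)],[(669,50)],179)}
for k,(a,b,z) in d.items():
    print(k)
    for p,q in zip(a,b): print(tri(T(*p),S(*q)),at_z(*T(*p),z)[:2],at_z(*S(*q),z)[:2])
    print(" ctr",np.mean([at_z(*T(*p),z) for p in a],0),np.mean([at_z(*S(*p),z) for p in b],0))
E
python3 m.py
```

```text
board
[571.5  69.2  15.1] [572.2  68.5] [570.8  69.9]
[580.4 -19.6  14.4] [580.1 -19.4] [579.8 -20.4]
[400.4 -35.8  10.8] [400.1 -35.5] [396.1 -39.8]
[394.1  49.9  10.7] [393.3  50.3] [390.1  44.7]
 ctr [486.4  16.   15. ] [484.2  13.6  15. ]
hard
[ 571.2 -128.    45.5] [ 572.2 -129.2] [ 570.5 -126.9]
[ 588.7 -213.5   48.2] [ 589.2 -213.9] [ 593.6 -211.5]
[ 553.9 -223.2   40.9] [ 550.8 -219.3] [ 551.8 -228. ]
[ 531.4 -135.9   42.5] [ 532.1 -136.7] [ 526.7 -137. ]
 ctr [ 561.1 -174.8   45. ] [ 560.6 -175.9   45. ]
soft
[ 449.5 -281.3   28.3] [ 448.2 -278.7] [ 442.6 -285.8]
[ 450.9 -415.    31.3] [ 452.  -415.9] [ 444.1 -414.6]
[ 388.3 -415.6   35. ] [ 388.8 -416.4] [ 387.4 -415. ]
[ 388.7 -277.9   23.3] [ 388.6 -275.2] [ 376.  -284.2]
 ctr [ 419.4 -346.5   35. ] [ 412.5 -349.9   35. ]
brush
[412.3 -69.9   1.9] [411.8 -69.4] [403.8 -77.1]
[ 413.3 -255.7   10.6] [ 414.  -256.7] [ 413.  -254.6]
 ctr [ 412.9 -163.    10. ] [ 408.4 -165.9   10. ]
coaster
[453.4 209.9   1.1] [453.7 208.8] [449.5 206.6]
 ctr [453.7 208.8   4. ] [449.5 206.6   4. ]
tip
[ 557.8 -346.5  179. ] [ 558.  -346.8] [ 557.3 -346.3]
 ctr [ 558.  -346.8  179. ] [ 557.3 -346.3  179. ]
```

```bash
cat >> h.py <<'E'
from scipy.spatial.transform import Rotation
BOARD=np.array([486.4,16.0]); TH=0.0945   # board centre and yaw from the top view
def q(psi):
    c,s=np.cos(psi),np.sin(psi)
    return Rotation.from_matrix(np.array([[-s,c,0],[c,s,0],[0,0,-1]])).as_quat()
def up(z,vel=200):
    p=ctrl.get_tcp_pos(); ctrl.move_straight([p[0],p[1],z],vel=vel)
def pick(xy,psi,z,N,zh=130,lift=130):
    ctrl.move_pose([*xy,zh],q(psi)); hit=ctrl.move_straight([*xy,z],vel=120,max_force=15)
    print("pick hit",hit,ctrl.get_tcp_pos()); ctrl.grab(N)
    print("width",ctrl.get_grip_width()*85,ctrl.get_gripper_force()); up(lift)
    print("after lift",ctrl.get_grip_width()*85,ctrl.get_gripper_force(),ctrl.get_t())
def place(xy,psi,z,zh,zout=150):
    ctrl.move_pose([*xy,zh],q(psi)); hit=ctrl.move_straight([*xy,z],vel=80,max_force=6)
    ctrl.hold(.2); print("place hit",hit,ctrl.get_tcp_pos()); ctrl.open_gripper(); up(zout); print(ctrl.get_t())
E
cat > n.py <<'E'
exec(open('m.py').read().split('d={')[0])
print("theta",np.arctan2(-27.45+59.4-(-7.4+0)*0,1)*0, np.arctan2(24.5-7.4,576.2-396.7))
print("black foot",at_z(*S(287,48),0),"driver",[at_z(*T(*p),10)[:2] for p in((105,400),(205,390),(292,385))],"tape",at_z(*T(15,385),19))
E
python3 n.py; python3 - <<'E'
from h import *
np.set_printoptions(precision=1,suppress=True)
ctrl.move_pose([400,-100,230],q(0.3))
pick([419,-346.5],0.0,24,50)
E
```

```text
theta 0.0 0.09497799653387994
black foot [619.7  94.1   0. ] driver [array([307. , 165.4]), array([314.5,  73.6]), array([317.8,  -6.2])] tape [322.  246.5  19. ]
pick hit False [ 419.5 -346.8   24.9]
width 59.102186527657636 52.76940643787384
after lift 59.17744012839513 54.087719321250916 5.5917
```

```bash
python3 - <<'E'
from h import *
np.set_printoptions(precision=1,suppress=True)
place(BOARD,np.pi/2+TH,37,100)
ctrl.move_pose([430,-150,180],q(.21))
cv2.imwrite("pics/t1.png",cv2.resize(ctrl.read_camera("top")[135:275,240:500],None,fx=3,fy=3,interpolation=cv2.INTER_CUBIC))
pick([561,-175.2],0.21,27,50,lift=190)
E
```

```text
place hit True [485.5  15.9  40.4]
8.9667
pick hit False [ 561.5 -175.4   28. ]
width 43.24300843019541 52.52846896648407
after lift 43.61096729066513 51.82624161243439 13.0917
```

View pics/t1.png

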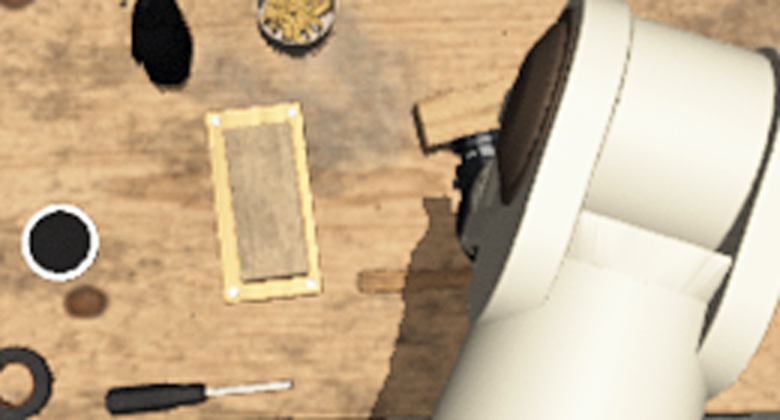

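The softwood lies centred and square on the board, with crop corners at about (225,127), (295,119), (310,273) and (242,279). Next I'll place the hardwood and pick the bottle.

```bash
cat > p.py <<'E'
exec(open('m.py').read().split('d={')[0])
c=[at_z(*T(*p),50)[:2] for p in((225,127),(295,119),(310,273),(242,279))]; m=np.mean(c,0); print(np.array(c),m)
if np.linalg.norm(m-BOARD)<8:
    ctrl.move_pose([440,-100,190],q(1.0))
    place((m+BOARD)/2,np.pi/2+TH,74,130,zout=190)
    ctrl.move_pose([440,-150,260],q(0.3))
    ctrl.move_pose([500,-346.5,240],q(0.0))
    t=[557.8,-346.5]
    cv2.imwrite("pics/w2.png",ctrl.read_camera("wrist"))
    cv2.imwrite("pics/t2.png",cv2.resize(ctrl.read_camera("top")[135:275,240:500],None,fx=3,fy=3,interpolation=cv2.INTER_CUBIC))
E
python3 p.py
```

```text
[[551.5  50.5]
 [557.7 -13.4]
 [417.2 -23.7]
 [412.9  37.1]] [484.8  12.6]
place hit True [484.6  14.   77.2]
16.4417
```

View pics/t2.png

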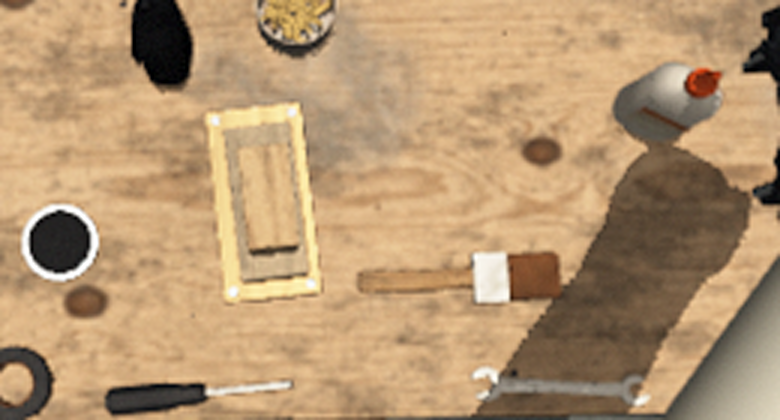

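The hardwood sits centred on the softwood, with its top-face centre at about (269,197), and the bottle is undisturbed with its cap at (703,83). Next I'll grip the bottle's neck.

```bash
cat > b.py <<'E'
exec(open('m.py').read().split('d={')[0])
print("hard",np.mean([at_z(*T(*p),95)[:2] for p in((240,149),(287,145),(298,245),(252,250))],0))
pick([557.8,-346.5],0.0,162,40,zh=240,lift=166)
if ctrl.get_grip_width()*85>12:
    z0=ctrl.get_tcp_pos()[2]
    ctrl.move_straight([430,-300,230],vel=180)
    cv2.imwrite("pics/s3.png",ctrl.read_camera("scene"))
    print(ctrl.get_grip_width()*85,ctrl.get_wrist_force(),ctrl.get_t())
E
python3 b.py
```

```text
hard [480.4  11.5]
pick hit False [ 557.8 -346.7  163.3]
width 11.233085124717183 37.385911411519714
after lift 10.989216526681908 36.94900915666949 20.4083
```

```bash
python3 - <<'E'
from h import *
cv2.imwrite("pics/s3.png",np.hstack([cv2.resize(ctrl.read_camera("scene")[130:300,390:510],None,fx=3,fy=3),cv2.resize(ctrl.read_camera("wrist"),None,fx=.65,fy=1.275)]))
E
```

```text
(no output)
```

View pics/s3.png

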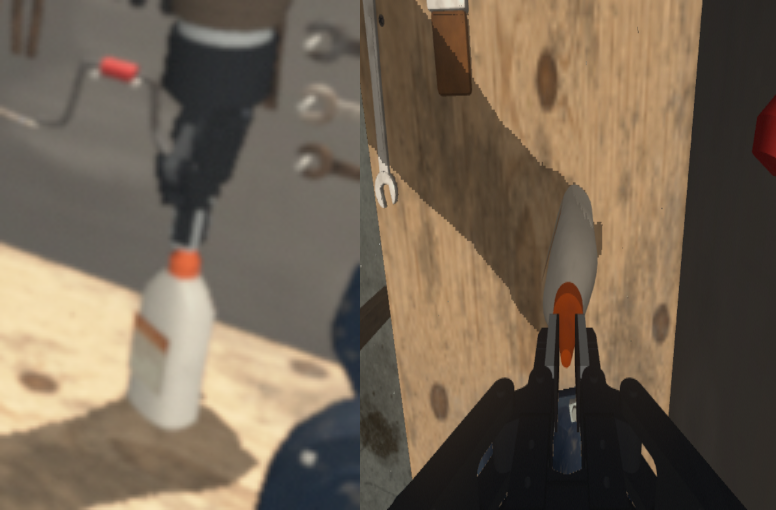

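The bottle hangs upright but the pads hold the narrow cone above the orange collar, at about (185,262) in the left half. I'll set it down and grip lower.

```bash
python3 - <<'E'
from h import *
np.set_printoptions(precision=1,suppress=True)
up(162,40); ctrl.open_gripper()
p=ctrl.get_tcp_pos()
print(ctrl.move_straight([556.5,-345,154],vel=30,max_force=6),ctrl.get_tcp_pos())
ctrl.grab(50); print(ctrl.get_grip_width()*85,ctrl.get_gripper_force()); up(160,40)
print(ctrl.get_grip_width()*85,ctrl.get_gripper_force(),ctrl.get_t(),ctrl.get_wrist_force())
cv2.imwrite("pics/s4.png",np.hstack([cv2.resize(ctrl.read_camera("scene")[130:300,390:510],None,fx=3,fy=3),cv2.resize(ctrl.read_camera("wrist"),None,fx=.65,fy=1.275)]))
E
```

```text
False [ 556.3 -344.9  153.7]
15.306271116363638 46.74988232378382
15.228114118287687 46.282749866950326 22.85 [-0.  -1.  -0.5]
```

View pics/s4.png

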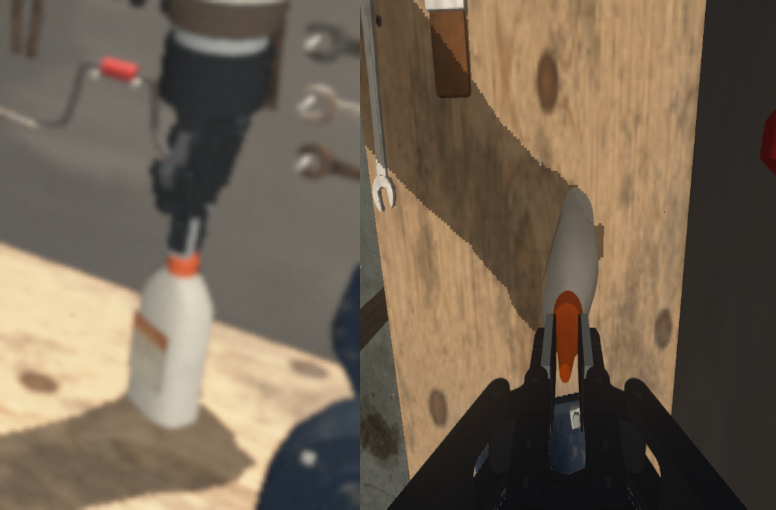

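```bash
python3 - <<'E'
from h import *
np.set_printoptions(precision=1,suppress=True)
up(153.5,40); ctrl.open_gripper()
print(ctrl.move_straight([556.5,-344,143],vel=30,max_force=5),ctrl.get_tcp_pos())
ctrl.grab(50); print(ctrl.get_grip_width()*85,ctrl.get_gripper_force()); z=ctrl.get_tcp_pos()[2]; up(z+30,60)
print(z,ctrl.get_grip_width()*85,ctrl.get_gripper_force(),ctrl.get_t(),ctrl.get_wrist_force())
cv2.imwrite("pics/s5.png",np.hstack([cv2.resize(ctrl.read_camera("scene")[130:300,390:510],None,fx=3,fy=3),cv2.resize(ctrl.read_camera("wrist"),None,fx=.65,fy=1.275)]))
E
```

```text
False [ 556.4 -343.9  142.8]
20.639445212695836 48.894579960542615
143.3721961025794 20.76419407807018 48.88233627360023 25.725 [-0.4  1.1 -1.8]
```

View pics/s5.png

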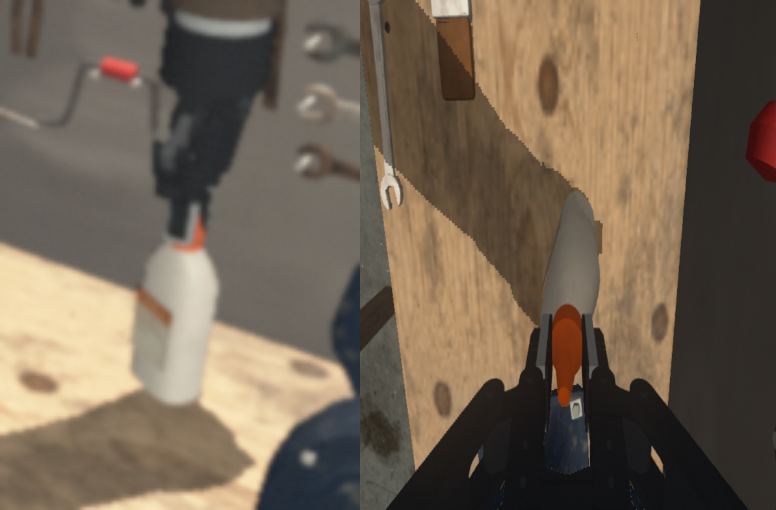

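Now it is firmly held at the collar: grip width is about 21 mm, the tool carries 1.8 N, and the bottle is upright. I'll carry it to the coaster.

```bash
python3 - <<'E'
from h import *
np.set_printoptions(precision=1,suppress=True)
ctrl.move_straight([430,-280,265],vel=180)
ctrl.move_straight([420,-20,265],vel=200)
ctrl.move_straight([453,211,265],vel=180)
ctrl.move_straight([453,211,160],vel=120)
print(ctrl.get_grip_width()*85, ctrl.get_t())
print(ctrl.move_straight([453,211,144],vel=25,max_force=4),ctrl.get_tcp_pos())
ctrl.hold(.3);ctrl.open_gripper();up(240,100)
ctrl.move_pose([400,-100,230],q(0.1))
f=ctrl.read_camera("top");cv2.imwrite("pics/t6raw.png",f)
cv2.imwrite("pics/t6.png",cv2.resize(f[135:275,240:500],None,fx=3,fy=3,interpolation=cv2.INTER_CUBIC))
cv2.imwrite("pics/s6.png",cv2.resize(ctrl.read_camera("scene")[120:320,190:450],None,fx=3,fy=3,interpolation=cv2.INTER_CUBIC))
print(ctrl.get_t())
E
```

```text
20.929206148946715 30.8417
True [453.3 211.2 147.2]
34.6917
```

View pics/s6.png

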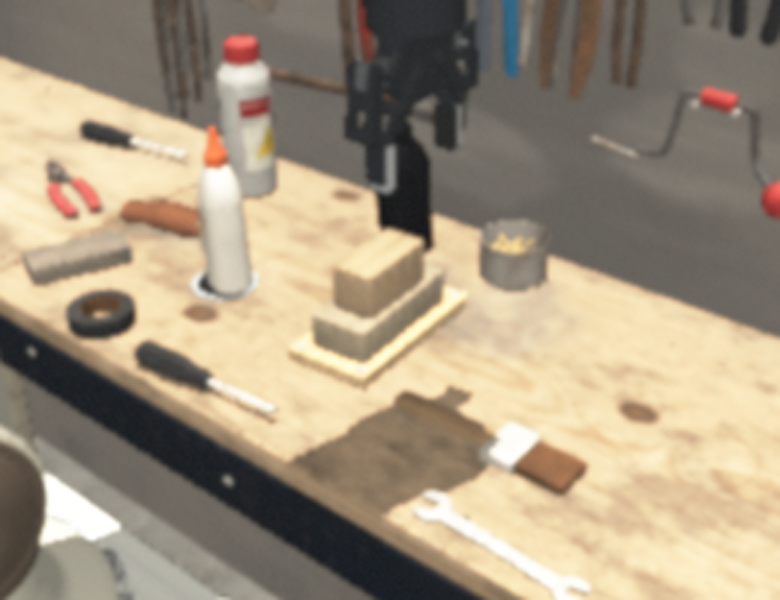

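View pics/t6.png

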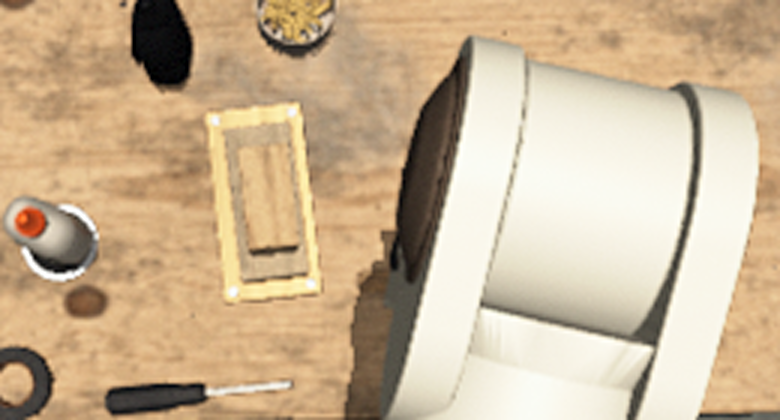

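```bash
cat > br.py <<'E'
exec(open('m.py').read().split('d={')[0])
print("tip",tri(T(27,222),("scene",190+128/3*0+212/3,120+128/3)))
bx=np.array([np.cos(TH),np.sin(TH)]);by=np.array([-bx[1],bx[0]])
pick([413,-188],0.0,21,40,zh=120,lift=170)
tcp=BOARD+12*bx+105*by+25*bx; print(tcp)
ctrl.move_pose([430,-20,190],q(1.0))
ctrl.move_pose([*tcp,170],q(np.pi/2+TH))
print(ctrl.get_grip_width()*85)
print(ctrl.move_straight([*tcp,20],vel=90,max_force=5),ctrl.get_tcp_pos())
ctrl.hold(.2);ctrl.open_gripper();up(230,120)
ctrl.move_pose([330,-100,260],q(1.2))
f=ctrl.read_camera("top")
cv2.imwrite("pics/t7.png",cv2.resize(f[135:275,220:420],None,fx=4,fy=4,interpolation=cv2.INTER_CUBIC))
cv2.imwrite("pics/s7.png",cv2.resize(ctrl.read_camera("scene")[120:320,190:450],None,fx=3,fy=3,interpolation=cv2.INTER_CUBIC))
print(ctrl.get_t())
E
python3 br.py
```

```text
tip [452.4 203.7 180.9]
pick hit False [ 413.6 -188.1   21.9]
width -0.04135736313392858 0.0
after lift 0.14811131695242322 0.0 37.95
[513.3 124. ]
0.06147884315123648
False [513.6 124.1  20.5]
45.2917
```

View pics/t7.png

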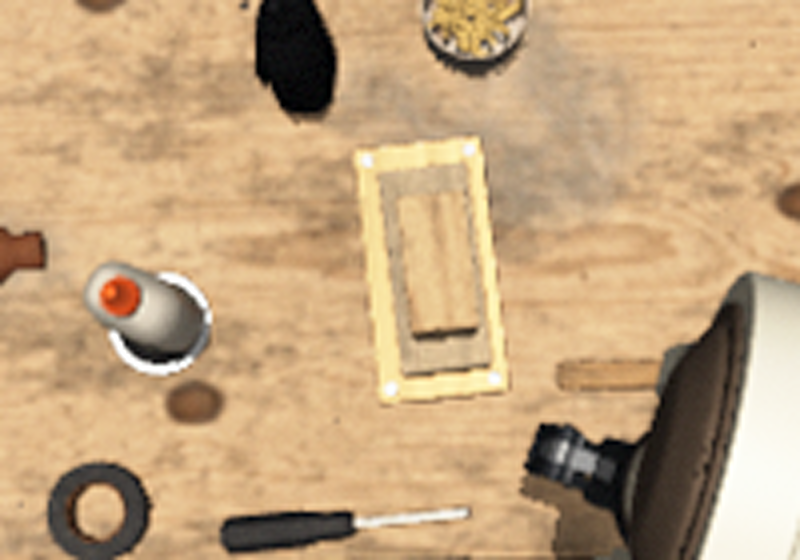

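View pics/s7.png

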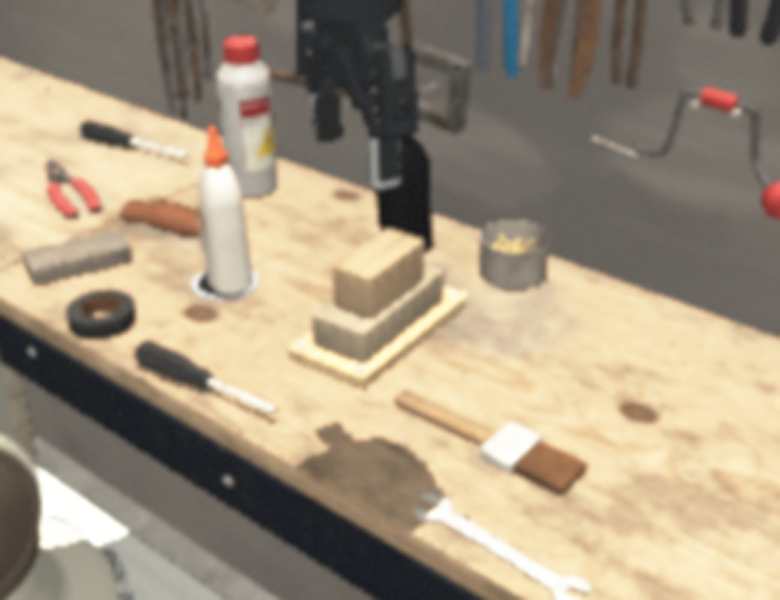

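The stack and bottle are in place and the brush has not moved, but the fingers closed above it without gripping. I'll retry lower, checking the grip before carrying.

```bash
cat > br2.py <<'E'
exec(open('m.py').read().split('d={')[0])
bx=np.array([np.cos(TH),np.sin(TH)]);by=np.array([-bx[1],bx[0]])
ctrl.move_pose([400,-150,180],q(0.0)); ctrl.open_gripper()
ok=False
for z in (15,12):
    pick([413,-188],0.0,z,40,zh=110,lift=60)
    ok=ctrl.get_grip_width()*85>25
    if ok: break
    ctrl.open_gripper()
if ok:
    up(170)
    tcp=BOARD+12*bx+105*by+25*bx
    ctrl.move_pose([430,-20,190],q(1.0))
    ctrl.move_pose([*tcp,170],q(np.pi/2+TH))
    print(ctrl.get_grip_width()*85)
    print(ctrl.move_straight([*tcp,z-1],vel=60,max_force=5),ctrl.get_tcp_pos())
    ctrl.hold(.2);ctrl.open_gripper();up(230,120)
    ctrl.move_pose([330,-150,260],q(1.2))
f=ctrl.read_camera("top")
cv2.imwrite("pics/t8.png",cv2.resize(f[135:275,220:420],None,fx=4,fy=4,interpolation=cv2.INTER_CUBIC))
print(ctrl.get_t())
E
python3 br2.py
```

```text
pick hit False [ 413.6 -188.2   16. ]
width -0.015831427165061716 0.0
after lift -0.1703927809355846 0.0 49.0583
pick hit False [ 413.4 -188.2   12.6]
width 0.14141188493162254 0.19125024089589715
after lift -0.06964251976313433 0.0 52.2833
53.1167
```

View pics/t8.png

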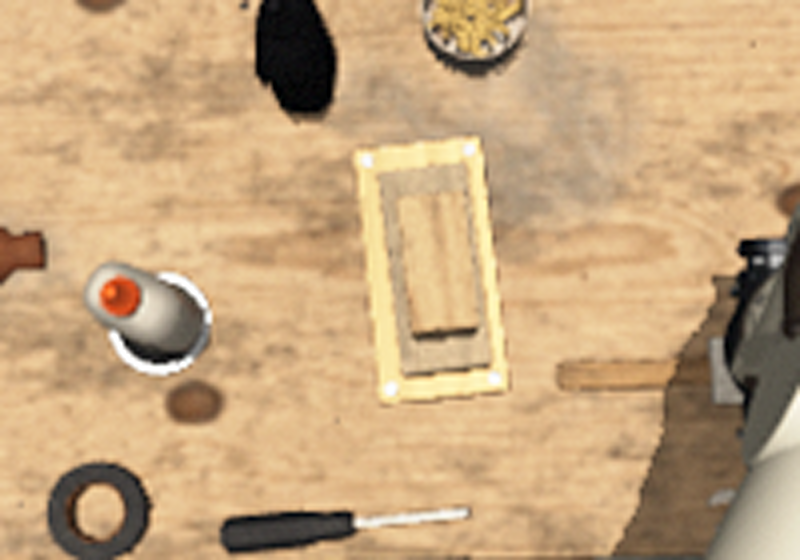

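Picture budget is used up, so I'll probe by touch: tip height open and shut on the bare bench, and the brush's top.

```bash
cat > pr.py <<'E'
from h import *
np.set_printoptions(precision=1,suppress=True)
def probe(x,y,zmin=-4,f=4):
    ctrl.move_pose([x,y,50],q(0.0)); ctrl.hold(.2)
    h=ctrl.move_straight([x,y,zmin],vel=50,max_force=f); z=ctrl.get_tcp_pos()[2]; F=ctrl.get_wrist_force(); up(50); return h,round(z,1),F
up(80);print("open",ctrl.get_grip_width(),probe(413,-330))
ctrl.grab(20); print("shut",probe(413,-330,10))
for y in(-175,-188,-205): print("brush",y,probe(413,y,12))
print(ctrl.get_t())
E
python3 pr.py
```

```text
open 0.9994505787812108 (False, np.float64(-3.6), array([ 0.5, -0.5, -0.3]))
shut (False, np.float64(10.3), array([-0.3,  0.8,  1.4]))
brush -175 (True, np.float64(11.9), array([-0.1,  0.3,  4.4]))
brush -188 (True, np.float64(11.9), array([-1.5,  0.5,  5.2]))
brush -205 (True, np.float64(11.9), array([-1.7, -0.3,  5.6]))
63.3583
```

```bash
cat > pr2.py <<'E'
exec(open('pr.py').read().split('up(80)')[0])
def p2(zs,zmin):
    up(zs,250); h=ctrl.move_straight([413,-330,zmin],vel=50,max_force=4); z=ctrl.get_tcp_pos()[2]; up(30,250); return h,z
ctrl.move_straight([413,-330,60],vel=250)
print("shut",p2(15,-20)); ctrl.open_gripper(); print("open",p2(2,-22)); print(ctrl.get_t(),ctrl.tips_ahead)
E
python3 pr2.py
```

```text
shut (True, np.float64(-1.0415526401697308))
open (True, np.float64(-14.244601901301383))
66.8417 19.0
```

The fingertips are at the TCP when shut and about 14 mm behind it when open, so the earlier grasps were simply too high. I'll grip at z ≈ -2.

```bash
sed -e 's/for z in (15,12)/for z in (-2,-3)/' -e 's/t8.png/t9.png/' br2.py > br3.py; sed -i 's/^f=ctrl/cv2.imwrite("pics\/t9raw.png",ctrl.read_camera("top")); cv2.imwrite("pics\/s9raw.png",ctrl.read_camera("scene"))\nf=ctrl/' br3.py; python3 br3.py
```

```text
pick hit False [ 413.5 -188.2   -1.1]
width 44.82703176242444 41.3845556974411
after lift 44.725571415417846 40.93460261821747 70.4083
44.421991739893826
True [513.4 124.   -1.4]
79.3833
```

Gripped and placed. I'll verify by image code, differencing against the earlier top and stack images.

```bash
python3 - <<'E'
from h import *
np.set_printoptions(precision=1,suppress=True)
a=cv2.imread("pics/t6raw.png").astype(int);b=cv2.imread("pics/t9raw.png").astype(int)
d=(np.abs(a-b).max(2)>40).astype(np.uint8)
n,l,st,c=cv2.connectedComponentsWithStats(d)
for i in range(1,n):
    if st[i,4]>25 and st[i,0]<345: print(st[i])
m=np.zeros_like(d); m[140:275,270:318]=d[140:275,270:318]
ys,xs=np.nonzero(m)
P=np.array([at_z("top",x,y,10)[:2] for x,y in zip(xs,ys)])
u=np.array([np.cos(TH),np.sin(TH)]);v=np.array([-u[1],u[0]]);Q=(P-BOARD)@np.c_[u,v]
print(len(Q),Q.min(0),Q.max(0))
for lo in range(-100,120,20):
    s=Q[(Q[:,0]>=lo)&(Q[:,0]<lo+20)]
    if len(s): print(lo,s[:,1].min(),s[:,1].max(),len(s))
E
```

```text
[  324   147   245   253 34791]
[280 170  19  30 449]
[293 202   4  16  27]
[291 224   8  13  32]
[343 292  12  12 101]
[332 326  20  32 332]
[ 255  332   76   68 1821]
[308 355  10   6  26]
[319 370  17  19 103]
[247 379  53  21 612]
533 [-83.9  79.4] [103.7 162.2]
-100 95.35635858169024 106.7019818999107 9
-80 91.17494439085893 111.96022421679189 19
-60 92.24736071337205 105.57976560111977 9
-40 92.18688329908876 110.58701292022755 11
-20 91.61679725737515 162.22380515825978 17
0 92.41176645649281 112.27590887199105 19
20 83.06012945812384 127.15678343489506 102
40 79.37523303725878 128.04934093905806 112
60 81.79649195993517 125.57365213862617 108
80 82.57552434247751 126.46735827182142 108
100 85.11534207178008 122.52539554466048 19
```

```bash
python3 - <<'E'
from h import *
a=cv2.imread("pics/t6raw.png").astype(int);b=ctrl.read_camera("top").astype(int)
d=np.abs(a-b).max(2)
s=(d[165:240,308:348]>40).mean(); t=(d[190:235,238:276]>40).mean()
print(s,t,ctrl.get_t())
if s<.08 and t<.05: ctrl.job_done(); print("done")
E
```

```text
0.0 0.0035087719298245615 79.4333
the job is handed in; nothing more can be done
done
```

The bench is laid out as asked and the job was handed in at 79 s: both blocks are stacked on the board, the bottle stands upright on the coaster, and the brush lies between them with its handle towards the robot; my last image checks agreed, but I have not seen the verdict.

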